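Set the hall pill reminder

TASK

Get the pill reminder by the door ready: first take the orange key cover off the pill tin and lay it flat on the floor of the black tray, beside the keys, then screw the tin's cap clockwise fully home. Last, turn the knob on the sloping timer clockwise until its pointer stands right at the raised mark on the metal ring. Do not turn the ring, and leave the keys and everything else standing and lying where they are.

Things in the scene. Friction and masses are not known exactly. Their poses are not given: they have to be found in the camera images.
- timer: Fixed white reminder timer, 160 x 150 mm foot, 125 mm high, case leaning back. Origin: centre of its footprint at table height. Its face, 140 mm long and 150 mm wide, looks up and towards the timer's own -x: the face normal leans 35 degrees from vertical towards -x. The face centre, on the dial axis, is 81 mm above the origin
- knob_grip (a point): Point on the dial axis 35 mm out from the timer's face, where the TCP grips the knob bar. Its z axis is the face normal (dial axis, out of the face), x axis up the slope of the face
- pointer_tip (a point): Tip of the knob's pointer nose, 44 mm from the dial axis, 11 mm out from the face. The black knob is a disc of 76 mm diameter (top 14 mm out from the face) carrying a grip bar 62 mm long, 16 mm thick and 26 mm high (top 40 mm out), centred on the axis; the bar runs in line with the pointer, which sticks out at one end of the bar and has a white line above it
- index_mark (a point): Inner end of the raised mark (rib 11 x 6 mm, top 11 mm out from the face) on the metal index ring (diameter 112 mm, 6 mm thick) under the knob; it lies 44 mm from the dial axis, 11 mm out from the face, so that pointer_tip meets it when the dial is set
- dial_knob (a joint): Knob angle, rad, grows clockwise as seen looking onto the face; stops at 0 and 4.6; stays where it is left
- index_ring (a joint): Angle of the index mark on the same scale: the dial is set when dial_knob equals index_ring. The ring is stiff and must not be turned
- tin: Fixed stainless steel pill tin in a round holder (84 mm diameter, 12 mm high). Origin: centre of the underside at table height, z up. Body 60 mm diameter up to 50 mm, a lug 10 mm wide at its upper rim on the +x side, reaching 40 mm from the axis; above it the cap
- cap_top (a point): Centre of the flat top of the tin's round cap, 80 mm above the table. The cap is 62 mm in diameter and 30 mm high (from 50 to 80 mm); its lowest 7 mm carry a lug 10 mm wide that sticks out to 40 mm from the axis along this point's x axis
- cap_lug (a point): Outer end of the cap's lug. Closed, it stands straight above the lug of the tin body
- tin_cap (a joint): Cap angle, rad: 0 = fully closed (stop), grows counter-clockwise from above as it is unscrewed, up to 1.7; stays where it is left
- key_cover: Loose orange hard silicone key cover, 90 mm long (x), 46 mm wide (y), 18 mm thick, with a narrow loop end (22 mm wide, 10 mm thick) at +x. Origin: centre of its underside; starts lying on the tin's cap, long axis roughly towards the gel bottle
- tray: Fixed black ceramic tray, 220 (x) x 140 (y) mm outside, 22 mm high, walls 7 mm. Origin: centre of the underside; inner floor 7 mm above it. The keys lie in its -x half, the +x half is free
- keys: Loose pair of steel keys on a ring, about 80 x 55 x 7 mm, lying in the tray; origin at the middle of its underside; to be left alone
- gel_bottle: Loose bottle, 46 mm diameter, 125 mm high, standing close beside the tin; origin at the centre of its underside; to be left alone
- torch: Loose dark steel torch standing upright beside the timer, 42 mm diameter, 125 mm high; origin at the centre of its underside; to be left alone
- clothes_peg: Loose wooden clothes peg, 95 x 14 x 21 mm, lying on the table beside the tin; to be left alone
- glasses_case: Loose black case, 110 x 58 x 42 mm, at the back left; to be left alone
- shoe_polish: Loose round flat tin, 80 mm diameter, 30 mm high, at the back right; to be left alone
- padlock: Loose brass padlock, 80 x 45 x 22 mm, lying beside the timer; to be left alone
There are look-alikes about, which are no part of the job. Several things have the shape of the key_cover; the one meant has the colours described above. What is shaped like the timer but red is not meant.

How it is judged (in metres and radians):
On the way, in this order (a step that is already met when the one before it is completed fails the run):
1. the key cover lies flat on the tray's floor (x of key_cover in the frame of tray between -0.095 and 0.095 m and y of key_cover in the frame of tray between -0.06 and 0.06 m and z of key_cover in the frame of tray below 0.012 m and angle between key_cover's own z axis and vertical below 0.15 rad and linear speed of key_cover below 0.02 m/s), for 0.2 s.
2. the tin's cap is fully closed (value of joint tin_cap below 0.08 rad), for 0.2 s.
3. the knob's pointer stands at the mark (distance between pointer_tip and index_mark below 0.005 m), for 0.2 s.
At the end, for the whole second after the job is handed in: The key cover lies at rest and flat (within 0.15 rad) on the tray's floor (its underside less than 5 mm above the floor, its centre inside the walls), the cap is within 0.08 rad of its closed stop, and the pointer tip is within 5 mm (about 6 degrees) of the index mark (all of step 1 and value of joint tin_cap below 0.08 rad and distance between pointer_tip and index_mark below 0.005 m); the robot touches nothing.
It fails at once if the index ring is turned (mark moved more than 6 mm) (distance of index_mark from where it was at the start of the episode above 0.006 m).
It fails at once if a bystander is shifted more than 30 mm or overturned (distance of any of keys, gel_bottle, torch, clothes_peg, glasses_case, shoe_polish, padlock from where it was at the start of the episode above 0.03 m or angle between any of keys, gel_bottle, torch, clothes_peg, glasses_case, shoe_polish, padlock's own z axis and vertical above 0.6 rad).
It also fails if it takes over 72 s, if anything falls off the work surface, if the arm or the gripper's body presses on something with over 40 N, if the wrist force passes 120 N, or if a joint passes its speed limit or range.

ROBOT

A 6-joint arm with a two-finger parallel gripper is mounted at the origin on the work surface. World frame = base frame: x ahead of the robot, y to its left, z up, the work surface at z = 0. Lengths are in mm, angles in rad, forces in N, time in s.
With the tool pointing down it reaches from about 350 to 1000 mm from the base axis. Payload 7.1 kg.
Tool frame: the origin (TCP) lies between the finger pads, 19 mm behind the fingertips; this is the grasp point; z points along the fingers, y is the line along which they close (so a half turn about z gives the same grasp; the last joint's range is limited). The gripper opens to 85 mm and grips with 20 to 120 N. Pads are 22 mm wide; open, the fingers measure 114 mm over their backs; the gripper's body (76 mm by 85 mm) begins 54 mm behind the grasp point. The pads swing forward as they close: fully open they stand 13 mm farther back than shut.
Start: joints at [-1.262, 0.423, 1.63, -0, 1.089, -0.019], TCP at [201.243, -591.698, 250.019] pointing down, gripper open.
Joint ranges: [-3, 3], [-0.9, 2.11], [0.09, 2.58], [-1.31, 4.45], [0.11, 2.69], [-2.54, 2.54]. Speed limits (rad/s): [2.39, 2.39, 3.01, 3.14, 3.14, 3.14].

INTERFACE

Orientations are given as [roll, pitch, yaw] about the fixed x, y, z axes, in that order (R = Rz(yaw) Ry(pitch) Rx(roll)).
In Python, from station import env gives the robot as it stands.
- The arm moves only by the shell command python3 -m inch 'ROWS' [FORCE]. ROWS is JSON, a list that holds one entry, the list of rows, each a list of 7 numbers: the shift along the tool's x, y, z in mm, then the turn, a rotation vector about the tool's x, y, z in units of 5 degrees (1.0 is 5 degrees), then the opening in per cent of the stroke, from 0 (shut) to 100 (fully open). In form: [[[tx, ty, tz, rx, ry, rz, claw], ...]]. A call has 1 to 12 rows; each row shifts and turns the commanded pose from where the row before left it, along the tool's axes as they then stand; what a row does not reach is not made up. A row lasts 1/8 s, in which the tool goes at most 62.5 mm and 10.7 degrees, less where a joint would pass 70% of its speed; a pose out of reach is approached as far as the arm can. A call is refused whole if a number of a shift passes 62.5 or a number of a turn 1, either way. A call with a gripper value outside its range is refused whole. The fingers move at their own pace and stop on an object; FORCE is the grip in N (left out, the last holds). Time passes only in rows, so rows that do not move let the fingers close. It gives the time, the measured TCP pose, the force, the opening and the grip force at its end, in the units of the state.
- env.state(): the state, without advancing time (a new reading comes with each control period).
- env.camera(name): name is "scene" or "side" or "wrist"; returns the picture (480x640x3 uint8, red, green, blue); there is no depth.
- env.get_calibration(name): a dict with "vfov" (degrees; the focal length in pixels is half the picture's height over the tangent of half this angle, whatever the lens; pixels are square), "cx", "cy" (the principal point, pixels), "origin" and "rotation" of the camera in the world; the wrist camera has in their place "tool_from_camera" (4x4, takes a point from camera to tool coordinates, whose origin is the TCP and whose axes are the flange's). Camera axes: x right, y up, looking along -z (the intrinsics and any distortion apply to the point x, -y, -z); pixel columns grow to the right and rows downward; lengths in mm; the calibration is good to about 2 mm. A picture is of the moment at which its call begins: read the wrist's pose just before it. get_calibration takes no time and is no camera call.
- env.close_job(): hands the job in; it is judged then, once.
The state is a dict: "time_s": time; "joints": joint angles; "dq": joint speeds; "tau": joint torques, N m; "ee_pos": TCP position; "tool_rot": TCP orientation; "force": force on the tool from outside, world axes, zero at the start; "torque": the same for the moment, N m; "opening": opening from 0.0 (shut) to 1.0 (fully open); "gripper_force": force on a finger pad.
Only numpy, scipy, OpenCV 4.12 (cv2) and the standard library are available. Lean on these libraries where they do the work, as an engineer would, in place of code of your own. Each camera call takes 0.05 s, during which the arm holds its last target. There are 200 camera calls.

## Working session

There is one attempt and no reset: what is moved stays moved. The work goes in short steps, Python scripts to look and compute and a shell command to move; the robot and the scene stay as the last step left them, time stands still between calls to the robot, and variables do not carry over. Pictures are saved under pics/ and viewed, at most 10 in all, crops included, and the job is handed in when it is done.

```bash
ls; mkdir -p pics
python3 - <<'E'
from station import env
import cv2
for n in ("scene","side","wrist"):
    c=env.get_calibration(n); print(n,c)
    cv2.imwrite(f"pics/{n}0.png",env.camera(n)[:,:,::-1])
s=env.state(); print(s)
E
```

```text
pics
scene {'vfov': 45.69058581015525, 'cx': 316.33918067796077, 'cy': 231.9510884162096, 'origin': array([1269.38729525, -182.72787067,  849.96728113]), 'rotation': array([0.82695315, 0.01642512, 1.37886986])}
side {'vfov': 44.3111746030365, 'cx': 321.9459951973623, 'cy': 239.63938417499307, 'origin': array([-192.11832562,  597.25499101,  884.29151214]), 'rotation': array([ 8.49852671e-01, -2.21954347e-03, -2.34213570e+00])}
wrist {'vfov': 70.00992821559647, 'cx': 319.9442755858329, 'cy': 236.67596355089472, 'tool_from_camera': array([[ 2.07066385e-04,  9.60763214e-01,  2.77369796e-01,
         6.93294478e+01],
       [ 9.99999042e-01,  1.80638300e-04, -1.37223600e-03,
        -1.20453853e+00],
       [-1.36849748e-03,  2.77369814e-01, -9.60762256e-01,
        -1.24189728e+02],
       [ 0.00000000e+00,  0.00000000e+00,  0.00000000e+00,
         1.00000000e+00]])}
{'time_s': 0.15, 'joints': array([-1.26196321e+00,  4.23687141e-01,  1.63050497e+00, -4.33654188e-05,
        1.08860115e+00, -1.89958418e-02]), 'dq': array([ 0.00053164, -0.00210868, -0.00245163,  0.00051322, -0.00061961,
       -0.00019739]), 'tau': array([-7.51911448e-04, -5.57767653e+01, -2.82018399e+01, -4.32179689e-06,
        4.78668968e-03, -1.47127076e-05]), 'ee_pos': array([ 201.13713552, -591.32631469,  249.41433843]), 'tool_rot': array([-3.14039154e+00,  1.55846549e-05,  3.27849104e-01]), 'force': array([-0.12569083, -0.09683001, -0.4845677 ]), 'torque': array([ 0.02257338, -0.00371447, -0.06257833]), 'gripper_force': 0.0, 'opening': 1.000846774999421}
```

View pics/scene0.png

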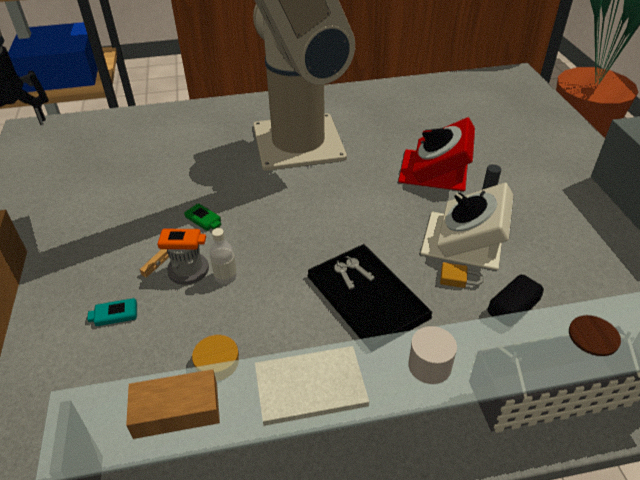

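View pics/side0.png

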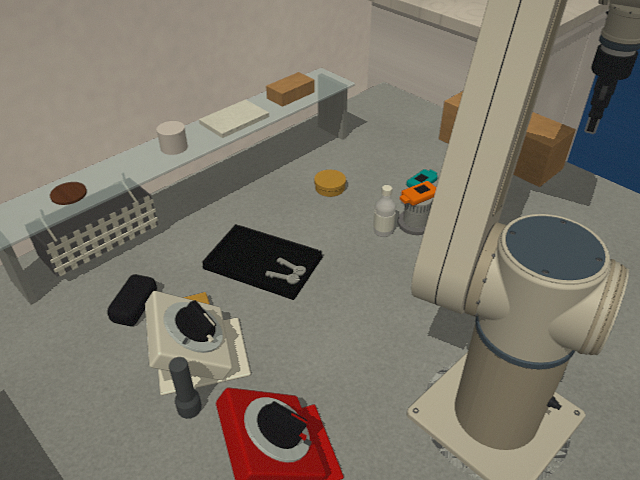

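Scene view: three cover-shaped things, namely green (203,217), orange (182,238) on the tin, and teal (112,312). The orange one fits by its colour and because it lies on the tin. The white timer is at (468,225); the red look-alike at (440,155) is not meant. Tray is at (368,292) with the keys at (352,270), bottle at (222,258), peg at (155,263). A glass shelf stands at the far side. Next I confirm in an enlarged crop and triangulate.

```bash
cat > h.py <<'E'
import numpy as np, cv2
from station import env
from scipy.spatial.transform import Rotation as R
def cam(name,state=None):
    c=env.get_calibration(name); f=240/np.tan(np.radians(c["vfov"])/2)
    if name=="wrist":
        T=np.eye(4); T[:3,:3]=R.from_euler("xyz",state["tool_rot"]).as_matrix(); T[:3,3]=state["ee_pos"]
        T=T@c["tool_from_camera"]; Rm,o=T[:3,:3],T[:3,3]
    else: Rm,o=R.from_euler("xyz",c["rotation"]).as_matrix(),np.array(c["origin"])
    return f,c["cx"],c["cy"],Rm,o
def ray(c,uv):
    f,cx,cy,Rm,o=c; uv=np.atleast_2d(np.float64(uv))
    d=np.c_[(uv[:,0]-cx)/f,-(uv[:,1]-cy)/f,-np.ones(len(uv))]@Rm.T
    return o,d/np.linalg.norm(d,axis=1)[:,None]
def onz(c,uv,z):
    o,d=ray(c,uv); return o+d*((z-o[2])/d[:,2])[:,None]
def onplane(c,uv,p,n):
    o,d=ray(c,uv); return o+d*(((p-o)@n)/(d@n))[:,None]
def proj(c,P):
    f,cx,cy,Rm,o=c; q=(np.atleast_2d(P)-o)@Rm; return np.c_[cx-f*q[:,0]/q[:,2],cy+f*q[:,1]/q[:,2]]
def tri(c1,u1,c2,u2):
    A=np.zeros((3,3));b=np.zeros(3);rs=[]
    for c,u in((c1,u1),(c2,u2)):
        o,d=ray(c,u);M=np.eye(3)-np.outer(d[0],d[0]);A+=M;b+=M@o;rs.append((M,o))
    p=np.linalg.solve(A,b); return p,max(np.linalg.norm(M@(p-o)) for M,o in rs)
def hsv(im): return cv2.cvtColor(im,cv2.COLOR_RGB2HSV)
def blob(m,k=0):
    n,l,s,c=cv2.connectedComponentsWithStats(m.astype(np.uint8)); o=1+np.argsort(-s[1:,4]); return l==o[k],c[o[k]],s[o[k]]
E
python3 - <<'E'
from h import *
ims={n:cv2.imread(f"pics/{n}0.png")[:,:,::-1].copy() for n in("scene","side","wrist")}
cs,cd=cam("scene"),cam("side")
def om(im): h=hsv(im); return (h[...,0]>4)&(h[...,0]<14)&(h[...,1]>200)&(h[...,2]>150)
a=om(ims["scene"]);a[:,:100]=0;a[:,250:]=0;a[:180]=0
b=om(ims["side"]);b[:, :380]=0
ma,ca,sa=blob(a);mb,cb,sb=blob(b);print(ca,sa,cb,sb)
print("cover",tri(cs,ca,cd,cb))
print("bottle top",tri(cs,(217,231),cd,(387,188)), "bottle base scene",onz(cs,(223,278),0))
print("tray corners",onz(cs,[(308,274),(364,246),(431,293),(372,339)],22), onz(cd,[(237,227),(322,257),(296,298),(204,265)],22))
print("knob",tri(cs,(471,205),cd,(193,322)))
print("shelf",tri(cs,(256,380),cd,(237,133)), tri(cs,(128,384),cd,(285,80)))
print("torch top",tri(cs,(493,170),cd,(179,363)))
print("peg",onz(cs,(155,263),15),"polish",onz(cs,(216,352),30))
A=cv2.resize(ims["scene"][190:330,80:260],None,fx=2.2,fy=2.2,interpolation=2)
B=cv2.resize(ims["scene"][160:300,400:540],None,fx=2.2,fy=2.2,interpolation=2)
D=cv2.resize(ims["side"][280:400,130:260],(308,284),interpolation=2)
E_=cv2.resize(ims["side"][160:250,360:450],(396,284),interpolation=2)
r1=np.hstack([A,B]);r2=np.hstack([E_,D]);w=max(r1.shape[1],r2.shape[1])
out=np.zeros((r1.shape[0]+r2.shape[0],w,3),np.uint8);out[:r1.shape[0],:r1.shape[1]]=r1;out[r1.shape[0]:,:r2.shape[1]]=r2
print(out.shape);cv2.imwrite("pics/crop0.png",out[:,:,::-1])
E
```

```text
[181.63533835 236.9981203 ] [158 229  47  16 532] [407.57142857 197.48214286] [400 192  16  13  56]
cover (array([ 425.93139667, -288.57926768,   88.40527968]), np.float64(12.57701201222325))
bottle top (array([ 450.73074874, -227.3596017 ,  123.87205141]), np.float64(0.13878176269119005)) bottle base scene [[ 456.05130238 -232.26170563    0.        ]]
tray corners [[501.12122461 -64.18519151  22.        ]
 [446.60155295  64.62092594  22.        ]
 [598.54734887 157.41891115  22.        ]
 [680.13005105  18.8168469   22.        ]] [[675.38790148  20.1559358   22.        ]
 [469.58955619 -48.93493946  22.        ]
 [419.7874642   71.72054838  22.        ]
 [625.10086873 147.38209088  22.        ]]
knob (array([449.53947188, 285.44891823,  97.13421726]), np.float64(0.5533813857400053))
shelf (array([ 826.81768374, -157.70997189,  145.41159242]), np.float64(38.98597368563116)) (array([ 848.88344006, -322.85536534,  221.56850812]), np.float64(30.64282082557415))
torch top (array([375.65221833, 360.33387785, 120.53116947]), np.float64(1.1544479019756524))
peg [[ 399.36137622 -365.7929396    15.        ]] polish [[ 657.77514303 -255.05864503   30.        ]]
(592, 704, 3)
```

View pics/crop0.png

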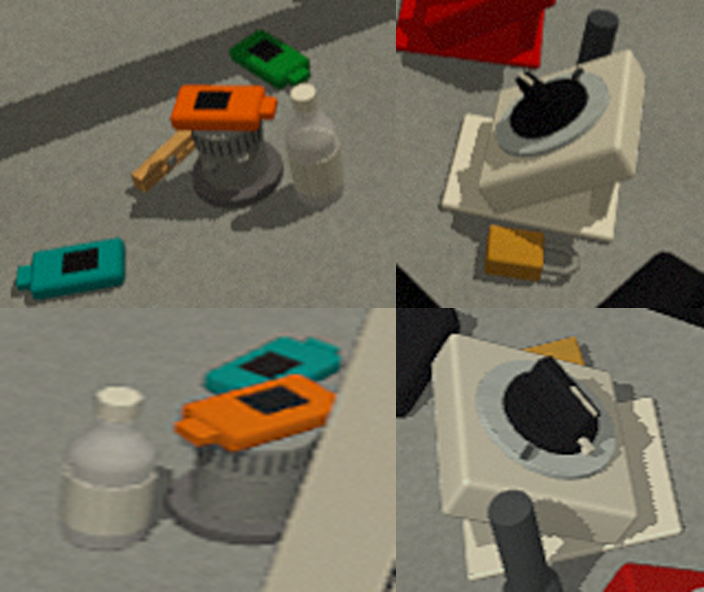

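The crop confirms it: the orange cover lies on the tin, its loop pointing at the bottle; the green and teal ones lie on the table. On the white timer the knob bar carries a white line and pointer, and the grey rib is on the ring. Now move the wrist camera over the tin.

```bash
python3 -m inch '[[[33,-24,0,0,0,0,100],[33,-24,0,0,0,0,100],[33,-24,0,0,0,0,100],[33,-24,0,0,0,0,100],[33,-24,0,0,0,0,100],[33,-24,0,0,0,0,100],[33,-24,0,0,0,0,100],[33,-24,0,0,0,0,100],[33,-24,0,0,0,0,100],[0,0,0,0,0,0,100],[0,0,0,0,0,0,100]]]'
cat > look.py <<'E'
import sys; from h import *
s=env.state(); n=sys.argv[1]; im=env.camera("wrist"); cv2.imwrite(f"pics/{n}.png",im[:,:,::-1]); np.save(f"pics/{n}.npy",s,allow_pickle=True); print(s["time_s"],s["ee_pos"],s["tool_rot"],s["joints"])
E
python3 look.py w1
```

```text
time_s: 1.52
ee_pos: [412.7, -291.7, 249.9]
tool_rot: [-3.142, 0.0, 0.328]
force: [-0.7, -0.7, -0.1]
opening: 1.002
gripper_force: 0.0
1.525 [ 412.72712005 -291.67539863  249.92523083] [-3.14158403e+00  3.75474696e-04  3.28472188e-01] [-6.38588734e-01  2.47854416e-01  1.89063031e+00 -3.60746144e-04
  1.00332822e+00  6.03929341e-01]
```

View pics/w1.png

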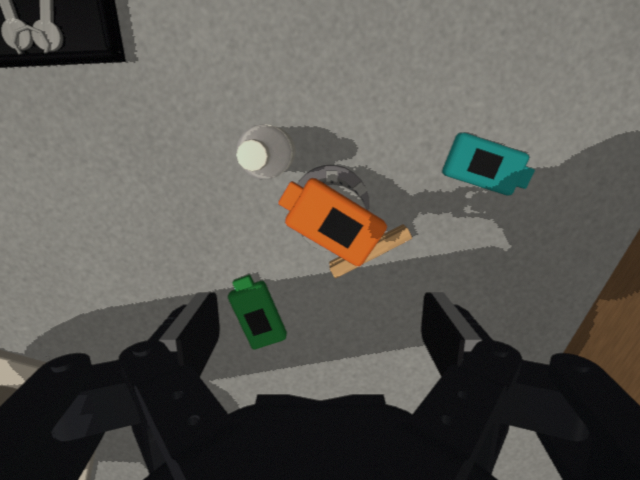

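Wrist view: orange cover at (335,222) over the tin rim (330,185), bottle top (252,156), peg (370,252), and the tray edge at top left.

```bash
cat > cover.py <<'E'
import sys; from h import *
def om(im): h=hsv(im); return (h[...,0]>4)&(h[...,0]<13)&(h[...,1]>200)&(h[...,2]>110)
def rect(c,im,z):
    m,_,_=blob(om(im)); cn=max(cv2.findContours(m.astype(np.uint8),0,1)[0],key=cv2.contourArea)[:,0]
    P=onz(c,cn,z)[:,:2].astype(np.float32); (x,y),(w,h),a=cv2.minAreaRect(P)
    return P,(x,y),(w,h),a,cn
if __name__=="__main__":
    n=sys.argv[1]; s=np.load(f"pics/{n}.npy",allow_pickle=True).item(); im=cv2.imread(f"pics/{n}.png")[:,:,::-1].copy(); c=cam("wrist",s)
    for z in (89,98):
        P,ctr,wh,a,cn=rect(c,im,z); print(z,ctr,wh,a)
    cs=cam("scene"); sc=cv2.imread("pics/scene0.png")[:,:,::-1].copy()
    m=om(sc);m[:,:100]=0;m[:,250:]=0;m[:180]=0
    f=lambda m:cv2.morphologyEx(m.astype(np.uint8),cv2.MORPH_CLOSE,np.ones((25,25)))
    def win(im,m): # dark window inside cover
        M=f(m)>0; d=M&(im.max(2)<60); return blob(d)[1]
    m2,_,_=blob(m); mw,_,_=blob(om(im)); a,b=win(sc,m2),win(im,mw)
    print("window",a,b,tri(cs,a,c,b))
    # tin holder: dark-grey ring visible? bottle
    print("bottle top",tri(cs,(217,231),c,(252,156)),"peg",onz(c,(370,252),15),"traycorner",onz(c,[(127,61)],22))
E
python3 cover.py w1
```

```text
89 (416.9879150390625, -298.4493408203125) (89.67073822021484, 45.76386642456055) 76.87049102783203
98 (418.9141845703125, -297.4930114746094) (86.83992767333984, 44.31913757324219) 76.8704833984375
window [176. 235.] [340.06043956 227.54835165] (array([ 415.23243323, -308.12457475,   96.98590433]), np.float64(0.40289860649144615))
bottle top (array([ 450.71233522, -227.14713676,  124.09535089]), np.float64(0.3266635289362535)) peg [[ 381.05722205 -360.19173644   15.        ]] traycorner [[485.01842321 -76.51885973  22.        ]]
```

```bash
python3 -m inch '[[[3.3,7.4,9,0,0,-0.95,100],[0,0,9,0,0,-0.95,100],[0,0,9,0,0,-0.95,100],[0,0,9,0,0,-0.95,100],[0,0,9,0,0,-0.95,100],[0,0,9,0,0,-0.95,100],[0,0,9,0,0,-0.95,100],[0,0,9,0,0,-0.95,100],[0,0,9,0,0,-0.95,100],[0,0,9,0,0,-0.95,100],[0,0,9,0,0,-0.95,100],[0,0,9,0,0,-0.95,100]]]' 40; python3 look.py w2
python3 - <<'E'
from cover import *
s=np.load("pics/w2.npy",allow_pickle=True).item(); im=cv2.imread("pics/w2.png")[:,:,::-1].copy(); c=cam("wrist",s)
P,ctr,wh,a,cn=rect(c,im,98); print(ctr,wh,a,cn.min(0),cn.max(0))
E
```

```text
time_s: 3.08
ee_pos: [417.7, -298.6, 141.6]
tool_rot: [-3.141, 0.0, 1.324]
force: [0.2, 0.2, -0.1]
opening: 0.995
gripper_force: 0.0
3.075 [ 417.70303486 -298.62611728  141.64740967] [-3.14147917e+00  1.01423431e-04  1.32355554e+00] [-6.43774398e-01  4.23094357e-01  1.94791204e+00 -1.97221356e-04
  7.70651772e-01 -3.96392102e-01]
(418.12939453125, -295.6691589355469) (88.2917251586914, 43.87944412231445) 77.2813720703125 [278 188] [364 345]
```

```bash
python3 -m inch '[[[2.5,0,14,0,0,-0.3,100],[0,0,14,0,0,0,100],[0,0,13,0,0,0,100],[0,0,0,0,0,0,40],[0,0,0,0,0,0,40],[0,0,0,0,0,0,40],[0,0,0,0,0,0,40],[0,0,0,0,0,0,40],[0,0,0,0,0,0,40]]]' 40
```

```text
time_s: 4.25
ee_pos: [419.3, -295.3, 101.4]
tool_rot: [3.141, 0.0, 1.349]
force: [-0.3, 1.2, 6.0]
opening: 0.525
gripper_force: 41.4
```

```bash
python3 -m inch '[[[0,0,-15,0,0,0,40],[0,0,-30,0,0,0,40],[0,0,-40,0,0,0,40],[0,0,-40,0,0,0,40],[0,0,-20,0,0,0,40],[0,0,0,0,0,0,40]]]'
python3 - <<'E'
from h import *
for n in("scene","side"):
    im=env.camera(n); cv2.imwrite(f"pics/{n}1.png",im[:,:,::-1]); c=cam(n)
    m=(im.max(2)<45).astype(np.uint8)
    if n=="scene": m[:240]=0;m[350:]=0;m[:,:300]=0;m[:,440:]=0
    else: m[:215]=0;m[305:]=0;m[:,:195]=0;m[:,330:]=0
    m=cv2.morphologyEx(m,cv2.MORPH_CLOSE,np.ones((15,15))); b,ct,st=blob(m)
    cn=max(cv2.findContours(b.astype(np.uint8),0,1)[0],key=cv2.contourArea)[:,0]
    for z in(0,22):
        (x,y),wh,a=cv2.minAreaRect(onz(c,cn,z)[:,:2].astype(np.float32)); print(n,z,x,y,wh,a)
    q=cv2.approxPolyDP(cv2.convexHull(cn),8,True)[:,0]; print(q.tolist()); print(onz(c,q,22).round().tolist())
E
```

```text
time_s: 5.0
ee_pos: [419.7, -295.6, 248.1]
tool_rot: [3.138, 0.002, 1.349]
force: [0.4, -0.8, -0.8]
opening: 0.525
gripper_force: 41.1
scene 0 553.5994262695312 43.28369903564453 (234.22427368164062, 151.25827026367188) 21.15812873840332
scene 22 572.1262817382812 37.43376159667969 (228.16177368164062, 147.34320068359375) 21.15812110900879
[[308, 270], [364, 245], [430, 318], [360, 338]]
[[490.0, -62.0, 22.0], [444.0, 65.0, 22.0], [656.0, 135.0, 22.0], [674.0, -2.0, 22.0]]
side 0 572.2688598632812 33.5511474609375 (231.9919891357422, 157.38919067382812) 21.18048095703125
side 22 553.2518920898438 47.57532501220703 (226.22032165527344, 153.47354125976562) 21.180479049682617
[[203, 261], [235, 225], [322, 257], [293, 299]]
[[637.0, 142.0, 22.0], [684.0, 19.0, 22.0], [470.0, -49.0, 22.0], [422.0, 78.0, 22.0]]
```

```bash
python3 -m inch '[[[38.5,10.5,0,0,0,0,40],[38.5,10.5,0,0,0,0,40],[38.5,10.5,0,0,0,0,40],[38.5,10.5,0,0,0,0,40],[38.5,10.5,0,0,0,0,40],[38.5,10.5,0,0,0,0,40],[38.5,10.5,0,0,0,0,40],[38.5,10.5,0,0,0,0,40],[38.5,10.5,0,0,0,0,40],[38.7,10.1,0,0,0,0,40],[0,0,10,0,0,-0.97,40],[0,0,20,0,0,-0.97,40]]]'
python3 -m inch '[[[0,0,25,0,0,-0.97,40],[0,0,25,0,0,-0.97,40],[0,0,25,0,0,-0.97,40],[0,0,25,0,0,-0.97,40],[0,0,15,0,0,-0.97,40],[0,0,0,0,0,0,40]]]'
python3 look.py w3
```

```text
time_s: 6.6
ee_pos: [605.6, 58.3, 214.4]
tool_rot: [-3.14, 0.0, 1.522]
force: [-0.2, 1.3, -0.4]
opening: 0.524
gripper_force: 41.0
time_s: 7.35
ee_pos: [603.8, 57.4, 98.3]
tool_rot: [-3.136, -0.002, 1.941]
force: [-0.2, -0.3, -0.8]
opening: 0.529
gripper_force: 41.0
7.35 [603.80186209  57.44349671  98.30968289] [-3.13638281e+00 -1.58542971e-03  1.94054479e+00] [ 7.52274915e-02  6.00401938e-01  1.75141904e+00  6.76044032e-06
  7.95217410e-01 -2.94529843e-01]
```

View pics/w3.png

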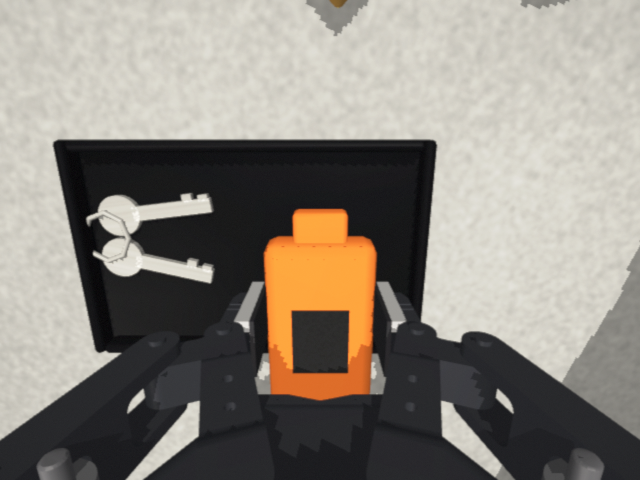

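Wrist view: the cover is held squarely at (320,310). The tray rim's far corners are at (55,141) and (435,141), the keys lie at left around (150,235), and the free half is under the cover.

Run:
```python
from h import *
s=np.load("pics/w3.npy",allow_pickle=True).item(); c=cam("wrist",s)
P=onz(c,[(55,141),(435,141),(212,200),(213,283)],22)[:,:2]; a,b=P[:2]; u=(b-a)/np.linalg.norm(b-a); v=np.array([-u[1],u[0]])
o=(a+b)/2-70*v; print(P,np.linalg.norm(b-a),np.degrees(np.arctan2(u[1],u[0])),o)
t=s["ee_pos"][:2]-o; print("tcp in tray",t@u,t@v)
K=onz(c,[(212,200),(213,283)],14)[:,:2]-o; print("keys max x",K@u)
```

```text
[[437.39441817  67.62557142]
 [637.70658833 145.3210556 ]
 [529.91963398  67.42195497]
 [545.43004425  16.36669728]] 214.85239997651567 21.199879125682013 [562.86408548  41.21059402]
tcp in tray 44.037479270271675 0.33030857844469097
keys max x [-23.83620389 -27.99779361]
```

```bash
python3 -m inch '[[[0,0,20,0,0,0,40],[0,0,20,0,0,0,40],[0,0,14,0,0,0,40],[0,0,8,0,0,0,40],[0,0,4,0,0,0,40],[0,0,0,0,0,0,40]]]'
```

```text
time_s: 8.15
ee_pos: [605.9, 57.6, 34.9]
tool_rot: [-3.142, -0.0, 1.941]
force: [0.7, 0.3, -0.5]
opening: 0.528
gripper_force: 41.0
```

```bash
python3 -m inch '[[[0,0,3,0,0,0,40],[0,0,2.5,0,0,0,40],[0,0,0,0,0,0,40],[0,0,0,0,0,0,68],[0,0,0,0,0,0,68],[0,0,0,0,0,0,68]]]'; python3 -m inch '[[[0,0,-10,0,0,0,68],[0,0,-30,0,0,0,68],[0,0,-40,0,0,0,68],[0,0,-40,0,0,0,68],[0,0,-40,0,0,0,100],[0,0,-10,0,0,0,100]]]'; python3 look.py w4
python3 - <<'E'
from cover import *
s=np.load("pics/w4.npy",allow_pickle=True).item(); im=cv2.imread("pics/w4.png")[:,:,::-1].copy(); c=cam("wrist",s)
for z in(7,25):
    P,ctr,wh,a,cn=rect(c,im,z); print(z,ctr,wh,a,cn.max(0))
    u=np.array([.9323,.3616]);d=np.array(ctr)-[562.9,41.2];print(d@u,d@[-u[1],u[0]])
E
```

```text
time_s: 8.9
ee_pos: [605.9, 57.6, 29.6]
tool_rot: [3.141, 0.0, 1.941]
force: [0.4, -0.1, 0.7]
opening: 0.676
gripper_force: 0.0
time_s: 9.65
ee_pos: [607.4, 57.7, 203.2]
tool_rot: [3.136, 0.002, 1.941]
force: [0.4, 0.0, 0.1]
opening: 1.003
gripper_force: 0.0
9.65 [607.38889854  57.7435641  203.17389874] [3.13622815e+00 1.63087281e-03 1.94132216e+00] [ 7.52779925e-02  4.54773528e-01  1.70219416e+00  7.93637247e-07
  9.79018034e-01 -2.95252657e-01]
7 (606.3877563476562, 52.7457275390625) (48.31934356689453, 93.50841522216797) 21.443445205688477 [342 265]
44.71857032104494 -4.961090910644541
25 (604.9140014648438, 56.74721908569336) (45.60350036621094, 88.25267028808594) 21.443492889404297 [342 265]
44.79152798706056 -0.6975905760955904
```

Cover lies flat at tray (45,-1). Now over to the tin to see the cap.

```bash
python3 -m inch '[[[-26.2,-30.3,0,0,0,0,100],[-26.2,-30.3,0,0,0,0,100],[-26.2,-30.3,0,0,0,0,100],[-26.2,-30.3,0,0,0,0,100],[-26.2,-30.3,0,0,0,0,100],[-26.2,-30.3,0,0,0,0,100],[-26.2,-30.3,0,0,0,0,100],[-26.2,-30.3,0,0,0,0,100],[-26.2,-30.3,0,0,0,0,100],[-26.2,-30.3,0,0,0,0,100],[0,0,0,0,0,0,100]]]'; python3 look.py w5; python3 -c "
import cv2;im=cv2.imread('pics/w5.png');print(im.shape);cv2.imwrite('pics/w5c.png',cv2.resize(im[100:380,130:510],None,fx=2,fy=2,interpolation=2))"
```

```text
time_s: 11.08
ee_pos: [416.7, -297.7, 198.4]
tool_rot: [-3.14, -0.001, 1.938]
force: [0.6, 0.3, -0.1]
opening: 1.0
gripper_force: 0.0
11.075 [ 416.68433961 -297.65491217  198.44814228] [-3.14044356e+00 -1.47609284e-03  1.93792847e+00] [-6.43422893e-01  3.31092365e-01  1.91668002e+00 -2.42171295e-04
  8.95681335e-01 -1.01040436e+00]
(480, 640, 3)
```

View pics/w5c.png

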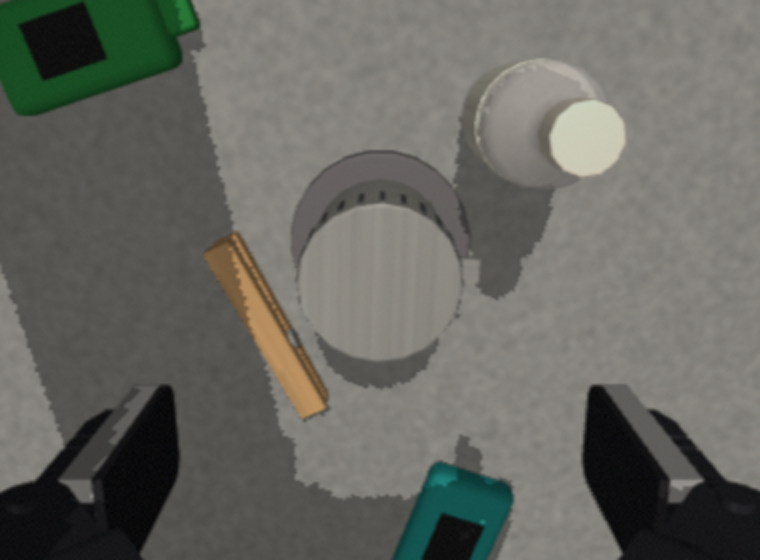

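Crop: cap top circle is centred at full-picture pixel (320,241), a lug shows at (365,237) on the right, bottle top (423,168), peg (262,262). The second lug is hidden, so I check the outside cameras.

Run:
```python
from h import *
s=np.load("pics/w5.npy",allow_pickle=True).item(); c=cam("wrist",s)
im=cv2.imread("pics/w5.png"); g=cv2.GaussianBlur(cv2.cvtColor(im,6),(0,0),1.2)
ci=cv2.HoughCircles(g,cv2.HOUGH_GRADIENT,1,50,param1=60,param2=15,minRadius=34,maxRadius=46); print(ci)
for u in [ci[0,0,:2],(320.5,241)]: print("cap",onz(c,[u],80))
# two-view height: wrist vs scene
sc=env.camera("scene"); sd=env.camera("side")
for n,i in(("scene",sc),("side",sd)): cv2.imwrite(f"pics/{n}2.png",i[:,:,::-1])
ctr=onz(c,[(320.5,241)],80)[0]
for z in(50,54,57): print(z,onz(c,[(365,229),(369,237),(365,244),(358,246)],z)[:,:2]-ctr[:2])
print("bottle",tri(cam("scene"),(217,231),c,(423.5,168.5)))
print("proj",proj(cam("scene"),ctr),proj(cam("side"),ctr))
p=proj(cam("scene"),ctr)[0].astype(int); q=proj(cam("side"),ctr)[0].astype(int)
f=lambda i,p:cv2.resize(i[p[1]-25:p[1]+50,p[0]-38:p[0]+38],None,fx=5,fy=5,interpolation=2)
g2=f(sc,p); h2=f(sd,q); cv2.imwrite("pics/tin.png",np.hstack([g2,h2])[:,:,::-1]); print(p,q)
```

```text
[[[320.5 219.5  45.4]
  [575.5 278.5  37.2]
  [397.5 168.5  39.9]]]
cap [[ 410.81674203 -284.47355028   80.        ]]
cap [[ 416.68163605 -299.69440894   80.        ]]
50 [[33.67186994 14.35144421]
 [39.45266592  9.24055173]
 [38.74805956  2.46531064]
 [33.98680706 -1.24318953]]
54 [[32.79520037 15.14197584]
 [38.49121609 10.10603892]
 [37.79694337  3.43016246]
 [33.10551866 -0.22394943]]
57 [[32.13769819 15.73487456]
 [37.77012872 10.7551543 ]
 [37.08360624  4.15380132]
 [32.44455237  0.54048065]]
bottle (array([ 451.1577729 , -226.66958067,  124.41826139]), np.float64(0.7694474163210933))
proj [[182.12653776 241.17531253]] [[418.16156773 196.91303454]]
[182 241] [418 196]
```

View pics/tin.png

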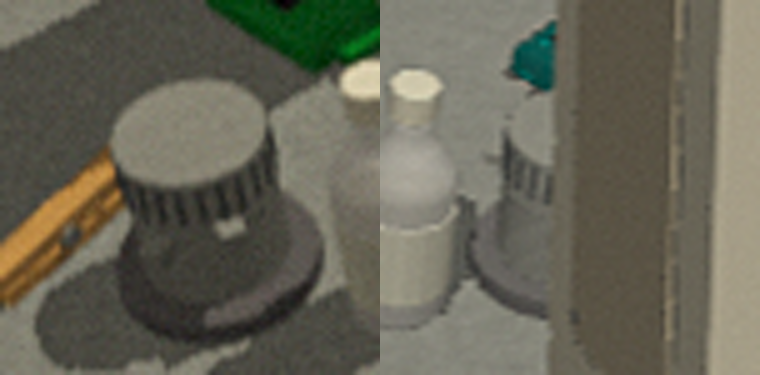

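Scene crop: cap lug at crop (230,228), i.e. picture (190,261.6), and the darker body lug at (155,245), i.e. picture (175,265). Computing both angles and cross-checking the cap height.

Run:
```python
from h import *
s=np.load("pics/w5.npy",allow_pickle=True).item(); c=cam("wrist",s); cs=cam("scene")
im=cv2.imread("pics/w5.png")
# cap circle: brightest edge points along radial lines from the seed
g=cv2.GaussianBlur(cv2.cvtColor(im,6),(0,0),1).astype(float); o=np.array([320.5,241]); pts=[]
for a in np.radians(np.r_[200:340:4]):   # lower half + sides: image y down
    r=np.arange(34,46,.5); q=o+np.outer(r,[np.cos(a),-np.sin(a)]); v=g[q[:,1].round().astype(int),q[:,0].round().astype(int)]
    pts.append(q[np.argmin(np.gradient(v))])
for a in np.radians(np.r_[20:160:4]):
    r=np.arange(34,46,.5); q=o+np.outer(r,[np.cos(a),-np.sin(a)]); v=g[q[:,1].round().astype(int),q[:,0].round().astype(int)]
    pts.append(q[np.argmin(np.gradient(v))])
e=cv2.fitEllipse(np.float32(pts)); print(e); ctr=onz(c,[e[0]],80)[0]; print("cap",ctr)
print("tri",tri(cs,(182,242),c,e[0]))
for n,uv,z in(("cap lug",(190,261.6),54),("body lug",(175,265),46)):
    d=onz(cs,[uv],z)[0][:2]-ctr[:2]; print(n,d,np.hypot(*d),np.degrees(np.arctan2(d[1],d[0])))
```

```text
((319.5041198730469, 240.25607299804688), (78.7416000366211, 79.9375228881836), 99.17518615722656)
cap [ 415.7896849  -299.42046167   80.        ]
tri (array([ 416.06437245, -300.29412811,   77.27760972]), np.float64(0.10767053331452248))
cap lug [34.5629333   9.81381452] 35.92919861858657 15.851388589934439
body lug [ 29.70692976 -20.64232238] 36.1746755210079 -34.79410616572974
```

```bash
python3 -m inch '[[[-1.4,-1.3,9,0,0,1,100],[0,0,9,0,0,1,100],[0,0,9,0,0,1,100],[0,0,9,0,0,1,100],[0,0,9,0,0,1,100],[0,0,9,0,0,1,100],[0,0,9,0,0,1,100],[0,0,9,0,0,1,100],[0,0,0,0,0,0,100]]]' 60
```

```text
time_s: 12.35
ee_pos: [417.6, -296.7, 126.8]
tool_rot: [-3.14, -0.001, 1.246]
force: [-0.7, -0.1, 0.2]
opening: 0.995
gripper_force: 0.0
```

```bash
python3 -m inch '[[[-3.2,-0.6,15,0,0,0,100],[0,0,15,0,0,0,100],[0,0,12,0,0,0,100],[0,0,6,0,0,0,100],[0,0,0,0,0,0,100]]]'
```

```text
time_s: 12.98
ee_pos: [415.7, -300.8, 78.9]
tool_rot: [-3.141, -0.0, 1.243]
force: [-0.6, -0.1, -0.5]
opening: 1.004
gripper_force: 0.0
```

Close on the cap.

```bash
python3 -m inch '[[[0.8,0,0,0,0,0,60],[0,0,0,0,0,0,60],[0,0,0,0,0,0,60],[0,0,0,0,0,0,60],[0,0,0,0,0,0,60]]]' 70; python3 -c "
from station import env;s=env.state();print(s['torque'],s['ee_pos'])"
```

```text
time_s: 13.6
ee_pos: [417.7, -300.9, 81.0]
tool_rot: [3.138, 0.001, 1.243]
force: [1.3, 1.5, 6.1]
opening: 0.693
gripper_force: 73.6
[ 0.25775421 -0.24500406 -0.00130372] [ 417.68074067 -300.85434438   80.95196082]
```

```bash
python3 -m inch '[[[0,0,0,0,0,0.8,60],[0,0,0,0,0,0.8,60],[0,0,0,0,0,0.8,60],[0,0,0,0,0,0.8,60],[0,0,0,0,0,0.8,60],[0,0,0,0,0,0.8,60]]]'; python3 -c "
from station import env;s=env.state();print(s['torque'],s['ee_pos'])"
```

```text
time_s: 14.35
ee_pos: [417.9, -300.9, 80.9]
tool_rot: [3.138, -0.001, 0.822]
force: [3.8, 1.6, 6.2]
opening: 0.699
gripper_force: 73.6
[ 0.22903247 -0.3598846   0.08572548] [ 417.8534495  -300.93228336   80.94176078]
```

```bash
python3 -m inch '[[[0,0,0,0,0,0.8,60],[0,0,0,0,0,0.8,60],[0,0,0,0,0,0.8,60],[0,0,0,0,0,0.8,60],[0,0,0,0,0,0,60]]]'; python3 -c "
from station import env;s=env.state();print(s['torque'],s['ee_pos'])";python3 -m inch '[[[0,0,0,0,0,0.7,60],[0,0,0,0,0,0.7,60],[0,0,0,0,0,0,60]]]'; python3 -c "
from station import env;s=env.state();print(s['torque'],s['ee_pos'])"
```

```text
time_s: 14.98
ee_pos: [417.9, -301.0, 81.0]
tool_rot: [3.138, -0.002, 0.544]
force: [2.2, 0.7, 6.1]
opening: 0.697
gripper_force: 73.6
[ 0.16840689 -0.37819887 -0.18060363] [ 417.94829736 -301.04474679   80.96369246]
time_s: 15.35
ee_pos: [417.9, -301.1, 81.0]
tool_rot: [3.138, -0.002, 0.422]
force: [2.8, 0.6, 6.2]
opening: 0.7
gripper_force: 73.7
[ 0.09982101 -0.35627075 -0.09730508] [ 417.93772575 -301.09103164   80.95646437]
```

```bash
for i in 1; do python3 -m inch '[[[0,0,0,0,0,0.6,60],[0,0,0,0,0,0.6,60],[0,0,0,0,0,0,60]]]' | grep -E "tool_rot|force"; done; python3 -c "
from station import env;s=env.state();print(s['torque'],s['joints'][5])"; python3 -m inch '[[[0,0,0,0,0,0.6,60],[0,0,0,0,0,0.6,60],[0,0,0,0,0,0,60]]]' | grep -E "tool_rot|force"; python3 -c "
from h import *
s=env.state();print(s['torque'],s['joints'][5])
cs=cam('scene');sc=env.camera('scene');cv2.imwrite('pics/scene3.png',sc[:,:,::-1])
A=cv2.imread('pics/scene2.png')[:,:,::-1]
f=lambda i:cv2.resize(i[216:291,144:220],None,fx=5,fy=5,interpolation=2)
cv2.imwrite('pics/tin2.png',np.hstack([f(A),f(sc)])[:,:,::-1])"
```

```text
tool_rot: [3.138, -0.002, 0.322]
force: [3.5, 0.2, 4.6]
gripper_force: 73.7
[ 0.21816291 -0.39754311  1.3668797 ] 0.6028893964258295
tool_rot: [3.139, -0.0, 0.213]
force: [-6.0, -5.7, 9.5]
gripper_force: 74.4
[-1.01091491  0.9768485  -0.15033775] 0.7100557159269054
```

View pics/tin2.png

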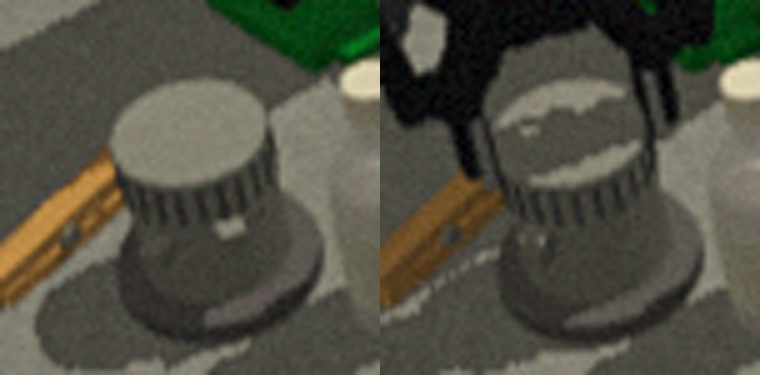

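The cap lug now stands straight above the body lug (crop (535,240)), and a 1.4 N m torque peak marked the stop. Release and lift away.

```bash
python3 -m inch '[[[0,0,0,0,0,0,95],[0,0,0,0,0,0,95],[0,0,0,0,0,0,95],[0,0,-15,0,0,0,95],[0,0,-40,0,0,0,95],[0,0,-50,0,0,0,95],[0,0,-50,0,0,0,95],[0,0,-10,0,0,0,95]]]'
python3 - <<'E'
from h import *
ims={n:env.camera(n) for n in("scene","side")}
for n,i in ims.items(): cv2.imwrite(f"pics/{n}4.png",i[:,:,::-1])
cs,cd=cam("scene"),cam("side")
# white footprint/case: ring in both views
for n,c,(x0,x1,y0,y1) in(("scene",cs,(410,530,170,280)),("side",cd,(130,260,280,400))):
    h=hsv(ims[n]); m=np.zeros((480,640),bool); m[y0:y1,x0:x1]=True
    w=m&(h[...,2]>140)&(h[...,1]<80)&(h[...,1]>22); b,ct,st=blob(w); print(n,ct,st)
    k=m&(ims[n].max(2)<40); b,ct,st=blob(k); print(" black",ct,st)
E
```

```text
time_s: 17.15
ee_pos: [417.8, -301.2, 248.9]
tool_rot: [3.136, -0.005, 0.214]
force: [0.6, -0.3, -0.4]
opening: 0.946
gripper_force: 0.0
scene [489.73022959 214.23086735] [ 438  182   76   63 1568]
 black [468.2743106 208.1161103] [452 193  35  30 689]
side [175.77238095 343.79650794] [ 145  291   87  104 3150]
 black [194.14031621 322.58695652] [ 176  301   40   41 1012]
```

Run:
```python
from h import *
cs,cd=cam("scene"),cam("side")
P=onz(cs,[(431.4,212),(421.4,254),(498,269)],4)[:,:2]; Q=onz(cd,[(239.3,318),(250.7,372.4),(160,394)],4)[:,:2]
for A in(P,Q):
    print(A.round(1).tolist()); 
    for i in(0,1): d=A[i+1]-A[i]; print(np.hypot(*d),np.degrees(np.arctan2(*d[::-1])))
print(env.state()["joints"])
```

```text
[[352.9, 247.2], [477.0, 181.4], [550.3, 319.3]]
140.4326289800325 -27.904409603914075
156.1475600457718 61.98382205883582
[[470.4, 176.8], [354.3, 242.1], [428.9, 384.2]]
133.24274323187757 150.6271061154458
160.43906950728498 62.32403160926684
[-6.47856362e-01  2.63721154e-01  1.87864756e+00  1.08189302e-05
  9.96016345e-01  7.09319836e-01]
```

```bash
cat > dial.py <<'E'
from h import *
psi=np.radians(62.1); t=np.radians(35); X=np.array([np.cos(psi),np.sin(psi),0]); Z=np.array([0,0,1.])
n=-np.sin(t)*X+np.cos(t)*Z; ux=np.cos(t)*X+np.sin(t)*Z; uy=np.cross(n,ux); F=np.array([451,282.5,81])
def ang(p): d=p-F; return np.degrees(np.arctan2(d@uy,d@ux)), np.hypot(d@uy,d@ux), d@n   # ccw seen onto the face, from up-slope
E
python3 - <<'E'
from dial import *
cs,cd=cam("scene"),cam("side")
for nm,a,b in(("ptr",(458.6,196),(211,338.6)),("mark",(482.7,193.2),(184.4,342))):
    p,e=tri(cs,a,cd,b); print(nm,p,e,ang(p))
    for c,u in((cs,a),(cd,b)): q=onplane(c,[u],F+11*n,n)[0]; print(q,ang(q))
s=env.state(); R0=R.from_euler("xyz",s["tool_rot"])
a=ang(tri(cs,(458.6,196),cd,(211,338.6))[0])[0]
for k in(0,180):
    th=np.radians(a+k); tx=np.cos(th)*ux+np.sin(th)*uy; M=np.c_[tx,np.cross(-n,tx),-n]
    print(k,tx,R.from_matrix(M).as_euler("xyz"),"rotvec tool/5deg",np.degrees((R0.inv()*R.from_matrix(M)).as_rotvec())/5)
g=F+150*n; print("view pos",g,"delta",g-s["ee_pos"])
E
```

```text
ptr [405.1092099  279.34921661  86.32153646] 0.813661223179513 (np.float64(113.28434540818293), np.float64(42.5476778557887), np.float64(18.27309254133781))
[394.06010151 284.32247484  76.90006027] (np.float64(114.06853092677807), np.float64(56.0471494415777), np.float64(10.999999999999986))
[411.71879511 276.76227642  78.0074985 ] (np.float64(123.15828035294561), np.float64(38.26081017022641), np.float64(11.000000000000039))
mark [421.1654191  322.32831557  99.48929788] 0.6420854251241135 (np.float64(58.10897979994032), np.float64(53.00441091903384), np.float64(2.9636966380843166))
[432.50139587 316.31405383 109.29228116] (np.float64(43.7413505096179), np.float64(46.53000928977836), np.float64(11.000000000000007))
[413.79427158 324.94014228 108.50092012] (np.float64(58.56515872071173), np.float64(61.81207415293139), np.float64(11.000000000000027))
0 [-0.96330546  0.14365009 -0.22673164] [2.57002766 0.22872061 2.99356144] rotvec tool/5deg [ -5.19400122   8.50106547 -31.2247524 ]
180 [ 0.96330546 -0.14365009  0.22673164] [-2.57002766 -0.22872061 -0.14803121] rotvec tool/5deg [5.99952888 3.66560644 3.27609495]
view pos [410.7409727  206.4639289  203.87280664] delta [ -5.97063457 506.91559868 -42.36974436]
```

```bash
python3 -m inch '[[[9.2,-45.1,0,0,0,0,60],[9.2,-45.1,0,0,0,0,60],[9.2,-45.1,0,0,0,0,60],[9.2,-45.1,0,0,0,0,60],[9.2,-45.1,0,0,0,0,60],[9.2,-45.1,0,0,0,0,60],[9.2,-45.1,0,0,0,0,60],[9.2,-45.1,0,0,0,0,60],[9.2,-45.1,0,0,0,0,60],[9.2,-45.1,0,0,0,0,60],[9.2,-45.1,0,0,0,0,60],[0,0,0,0,0,-1,60]]]' | grep -E "pos|rot"
python3 -m inch '[[[0,0,0,0,0,-1,60],[0,0,0,0,0,-1,60],[0,0,0,0,0,-1,60],[0,0,0,0,0,-1,60],[0,0,0,0,0,-1,60],[0,0,0,0,0,-1,60],[0,0,0,0,0,-1,60],[0,0,0,0,0,-1,60],[0,0,0,0,0,-1,60],[0,0,0,0,0,-1,60],[0,0,0,0,0,-1,60],[0,0,0,0,0,-1,60]]]' | grep -E "pos|rot"
python3 -m inch '[[[0,0,0,0,0,-1,60],[0,0,0,0,0,-1,60],[0,0,0,0,0,-1,60],[0,0,0,0,0,-1,60],[0,0,0,0,0,-1,60],[0,0,0,0,0,-1,60],[0,0,0,0,0,-1,60],[0,0,0,0,0,-1,60],[0,0,0,0,0,-1,60],[0,0,0,0,0,-1,60],[0,0,0,0,0,-1,60],[0,0,0,0,0,-1,60]]]' | grep -E "pos|rot"
python3 -m inch '[[[0,0,0,0,0,-1,60],[0,0,0,0,0,-1,60],[0,0,0,0,0,-1,60],[0,0,0,0,0,-1,60],[0,0,0,0,0,-1,60],[0,0,0,0,0,-1,60],[0,0,0,0,0,-1,60],[0,0,0,0,0,-0.6,60],[0,0,0,0,0,0,60]]]' | grep -E "time|pos|rot"
```

```text
ee_pos: [409.0, 208.3, 242.9]
tool_rot: [-3.142, 0.003, 0.306]
ee_pos: [408.9, 205.6, 242.8]
tool_rot: [-3.139, 0.002, 1.351]
ee_pos: [408.9, 205.6, 242.8]
tool_rot: [-3.138, -0.001, 2.398]
time_s: 22.88
ee_pos: [409.1, 205.7, 243.1]
tool_rot: [-3.14, -0.003, 3.058]
```

```bash
python3 -m inch '[[[0,0,0,-0.92,-0.39,0,60],[0,0,0,-0.92,-0.39,0,60],[0,0,0,-0.92,-0.39,0,60],[0,0,0,-0.92,-0.39,0,60],[0,0,0,-0.92,-0.39,0,60],[0,0,0,-0.92,-0.39,0,60],[0,0,0,-0.92,-0.39,0,60],[0,0,0,0,0,0,60]]]' | grep -E "time|pos|rot"; python3 look.py w6; python3 -c "
from dial import *
s=np.load('pics/w6.npy',allow_pickle=True).item();c=cam('wrist',s);print(proj(c,F),proj(c,F+np.outer([44,-44],ux)+11*n)); M=R.from_euler('xyz',s['tool_rot']).as_matrix();print(M[:,2],-n)"
```

```text
time_s: 23.88
ee_pos: [408.8, 205.2, 243.1]
tool_rot: [2.571, 0.221, 2.989]
23.875 [408.79617553 205.15632151 243.06414324] [2.57078627 0.22117441 2.98904774] [ 0.14937464  0.09312764  2.26501245  0.93434159  0.61041881 -2.0746727 ]
[[298.43117933 212.27658771]] [[343.1789782  233.51292402]
 [250.71570111 195.53851953]]
[ 0.26455575  0.5059862  -0.82096786] [ 0.26839352  0.50690714 -0.81915204]
```

```bash
python3 -c "
import cv2;im=cv2.imread('pics/w6.png');cv2.imwrite('pics/w6c.png',cv2.resize(im[120:320,180:440],None,fx=3,fy=3,interpolation=2))"
```

```text
(no output)
```

View pics/w6c.png

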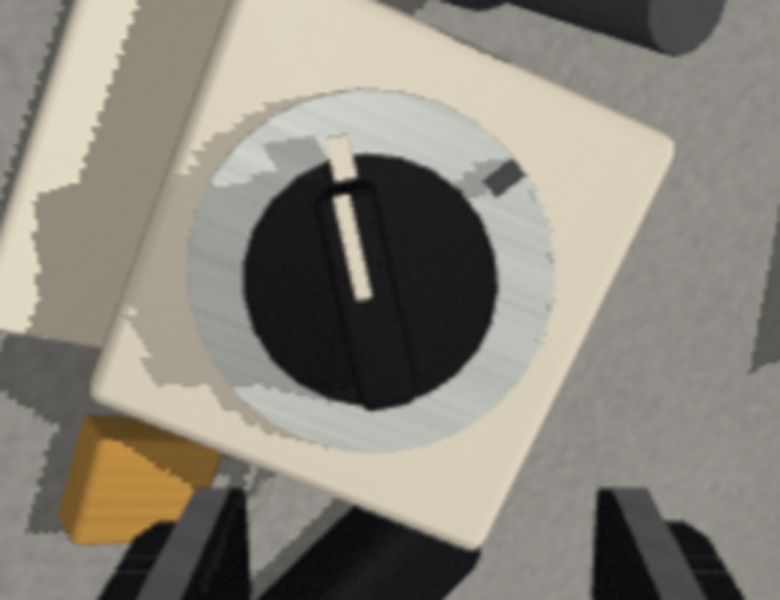

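Crop: ring centre at (370,270), pointer nose (343,158) with its white line (343,196)-(363,299), raised mark as a dark rib from inner end (489,190) to (521,166). All upright and undisturbed.

```bash
cat >> dial.py <<'E'
full=lambda u:np.array(u,float)/3+[180,120]
E
python3 - <<'E'
from dial import *
s=np.load("pics/w6.npy",allow_pickle=True).item(); c=cam("wrist",s)
im=cv2.imread("pics/w6.png"); 
C=onplane(c,[full((370.5,270.5))],F+6*n,n)[0]; d=C-F; print("ring centre off",d@ux,d@uy, "diam",np.linalg.norm(np.diff(onplane(c,[full((187,270)),full((554,270))],F+6*n,n),axis=0)))
print("height check knob/ring: ",tri(cam("scene"),(471,205),c,full((370,270))))
F2=F+(d@ux)*ux+(d@uy)*uy; print("F2",F2)
def a(u,h):
    p=onplane(c,[full(u)],F+h*n,n)[0]-F2; return np.degrees(np.arctan2(p@uy,p@ux)).round(1),np.hypot(p@ux,p@uy).round(1)
print("ptr nose",a((343,158),11),a((338,135),11)); print("line",a((343,196),40),a((363,299),40))
q=onplane(c,[full((363,299)),full((343,196))],F+40*n,n); v=q[1]-q[0]; print("line dir",np.degrees(np.arctan2(v@uy,v@ux)))
q=onplane(c,[full((360,400)),full((318,195)),full((415,395)),full((375,185))],F+40*n,n)
for i in(0,2): v=q[i+1]-q[i]; print("edge",np.degrees(np.arctan2(v@uy,v@ux)),np.linalg.norm(v))
print("bar centre",[( (q.mean(0)-F2)@w).round(1) for w in(ux,uy)])
print("mark",a((505,178),11),a((489,190),11),a((521,166),11))
M=R.from_euler("xyz",s["tool_rot"]).as_matrix(); print("toolx ang",np.degrees(np.arctan2(M[:,0]@uy,M[:,0]@ux)))
for h in(80,35): print(h,"delta in tool",M.T@(F2+h*n-s["ee_pos"]))
E
```

```text
ring centre off 3.352812779862453 4.853728245867379 diam 109.49559386603684
height check knob/ring:  (array([445.16142894, 285.71074129,  91.43432366]), np.float64(3.2199869400445738))
F2 [447.99559393 287.19843415  82.92309441]
ptr nose (np.float64(124.9), np.float64(34.3)) (np.float64(124.8), np.float64(40.9))
line (np.float64(123.8), np.float64(27.0)) (np.float64(-87.0), np.float64(1.0))
line dir 122.7552211141264
edge 122.98828254151637 56.922115742557004
edge 123.04907215151461 58.07641090276386
bar centre [np.float64(0.9), np.float64(0.1)]
mark (np.float64(58.4), np.float64(48.1)) (np.float64(58.2), np.float64(42.4)) (np.float64(58.6), np.float64(53.7))
toolx ang 112.83831064807416
80 delta in tool [  9.81056198 -14.42924226 103.35401694]
35 delta in tool [  9.63224426 -14.34910452 148.35359228]
```

Run:
```python
from dial import *
s=np.load("pics/w6.npy",allow_pickle=True).item(); c=cam("wrist",s); cs,cd=cam("scene"),cam("side")
w=full((370.5,270.5)); A,B=(471.1,211.4),(193.3,326.8)
F2=np.array([448,287.2,82.92])+6*n
for x,u,y,v in((cs,A,c,w),(cd,B,c,w),(cs,A,cd,B)):
    p,e=tri(x,u,y,v); d=p-F2; print(p.round(1),round(e,1),(d@ux).round(1),(d@uy).round(1),(d@n).round(1))
```

```text
[450.8 288.5  80.2] 0.2 0.5 -1.9 -9.6
[448.9 286.1  84.8] 0.7 0.7 -1.3 -4.1
[452.4 286.3  82.3] 1.3 0.7 -4.3 -7.2
```

```bash
python3 -m inch '[[[2.2,-3.7,24.5,0,0,0,60],[2.2,-3.7,24.5,0,0,0,60],[2.2,-3.7,24.5,0,0,0,60],[2.3,-3.9,24.4,0,0,0,60],[0,0,0,0,0,-0.68,60],[0,0,0,0,0,-0.68,60],[0,0,0,0,0,-0.68,60],[0,0,0,0,0,0,60]]]' | grep -E "pos|rot|^force"; python3 look.py w7
python3 - <<'E'
from dial import *
s=np.load("pics/w7.npy",allow_pickle=True).item(); c=cam("wrist",s); im=cv2.imread("pics/w7.png")[:,:,::-1].copy()
F3=np.array([450.5,288.8,79.2]); M=R.from_euler("xyz",s["tool_rot"]).as_matrix()
print("tool->grip40",M.T@(F3+40*n-s["ee_pos"]), "axis ang",np.degrees(np.arccos(-M[:,2]@n)),"toolx",np.degrees(np.arctan2(M[:,0]@uy,M[:,0]@ux)))
p=proj(c,F3+40*n)[0]; print(p)
# knob disc outline (black) -> centre; white line inside
k=(im.max(2)<55); k[int(p[1])+150:]=0; x0,y0=p.astype(int)
n_,l,st,ce=cv2.connectedComponentsWithStats(k.astype(np.uint8)); print([(st[i].tolist(),ce[i].round().tolist()) for i in np.argsort(-st[:,4])[:5]])
w=(im.min(2)>150); n_,l,st,ce=cv2.connectedComponentsWithStats(w.astype(np.uint8))
for i in range(1,n_):
    if 100<st[i,4]<4000 and abs(ce[i]-p).max()<170:
        yx=np.argwhere(l==i)[:,::-1]; r=cv2.minAreaRect(yx.astype(np.float32)); Q=(onplane(c,cv2.boxPoints(r),F3+40*n,n)-s["ee_pos"])@M
        print(st[i].tolist(),ce[i].round(),Q.mean(0).round(1),Q.round(1).tolist())
E
```

```text
ee_pos: [431.0, 247.4, 164.8]
tool_rot: [2.622, 0.307, -3.131]
force: [0.8, -0.7, 0.0]
24.925 [430.98399702 247.44121448 164.84824565] [ 2.62238301  0.30662828 -3.13095448] [ 0.25716864  0.31625228  2.25029359  1.25724334  0.4540652  -2.53643176]
tool->grip40 [ 7.37820203 -8.14253802 56.54510832] axis ang 0.9443078915695513 toolx 123.08835181885085
[303.85315452 257.34892025]
[([0, 0, 640, 480, 256759], [323.0, 225.0]), ([0, 283, 598, 124, 33823], [279.0, 368.0]), ([247, 188, 119, 122, 10159], [306.0, 247.0]), ([339, 70, 151, 98, 6451], [408.0, 115.0]), ([371, 206, 5, 3, 5], [373.0, 207.0])]
[299, 209, 9, 49, 312] [303. 233.] [21.1 -8.4 56.7] [[34.7, -10.5, 56.9], [34.8, -7.0, 56.9], [7.6, -6.3, 56.5], [7.4, -9.9, 56.6]]
[172, 241, 65, 61, 1433] [200. 275.] [ -5.4 -67.   56.9] [[3.1, -87.1, 57.2], [17.2, -70.8, 57.3], [-13.2, -46.9, 56.6], [-28.6, -63.3, 56.6]]
```

j6 sits at its lower limit here, so I use the half-turned grasp (36 units clockwise, same bar line).

```bash
python3 -m inch '[[[0,0,0,0,0,1,60],[0,0,0,0,0,1,60],[0,0,0,0,0,1,60],[0,0,0,0,0,1,60],[0,0,0,0,0,1,60],[0,0,0,0,0,1,60],[0,0,0,0,0,1,60],[0,0,0,0,0,1,60],[0,0,0,0,0,1,60],[0,0,0,0,0,1,60],[0,0,0,0,0,1,60],[0,0,0,0,0,1,60]]]' | grep -E "pos|rot|^force"
python3 -m inch '[[[0,0,0,0,0,1,60],[0,0,0,0,0,1,60],[0,0,0,0,0,1,60],[0,0,0,0,0,1,60],[0,0,0,0,0,1,60],[0,0,0,0,0,1,60],[0,0,0,0,0,1,60],[0,0,0,0,0,1,60],[0,0,0,0,0,1,60],[0,0,0,0,0,1,60],[0,0,0,0,0,1,60],[0,0,0,0,0,1,60]]]' | grep -E "pos|rot|^force"
python3 -m inch '[[[0,0,0,0,0,1,60],[0,0,0,0,0,1,60],[0,0,0,0,0,1,60],[0,0,0,0,0,1,60],[0,0,0,0,0,1,60],[0,0,0,0,0,1,60],[0,0,0,0,0,1,60],[0,0,0,0,0,1,60],[0,0,0,0,0,1,60],[0,0,0,0,0,1,60],[0,0,0,0,0,1,60],[0,0,0,0,0,1,60]]]' | grep -E "pos|rot|^force"; python3 look.py w8
cat > chk.py <<'E'
import sys
from dial import *
nm=sys.argv[1]; s=np.load(f"pics/{nm}.npy",allow_pickle=True).item(); c=cam("wrist",s); im=cv2.imread(f"pics/{nm}.png")[:,:,::-1].copy()
F3=np.array([450.5,288.8,79.2]); M=R.from_euler("xyz",s["tool_rot"]).as_matrix()
print("tool->grip40",M.T@(F3+40*n-s["ee_pos"]), "axis ang",np.degrees(np.arccos(-M[:,2]@n)),"toolx",np.degrees(np.arctan2(M[:,0]@uy,M[:,0]@ux)))
p=proj(c,F3+40*n)[0]; print(p)
w=(im.min(2)>int(sys.argv[2])); n_,l,st,ce=cv2.connectedComponentsWithStats(w.astype(np.uint8))
for i in range(1,n_):
    if 100<st[i,4]<4000 and abs(ce[i]-p).max()<120:
        yx=np.argwhere(l==i)[:,::-1]; r=cv2.minAreaRect(yx.astype(np.float32)); Q=(onplane(c,cv2.boxPoints(r),F3+40*n,n)-s["ee_pos"])@M
        print(st[i].tolist(),ce[i].round(),Q.mean(0).round(1),Q.round(1).tolist())
k=(im.max(2)<55); n_,l,st,ce=cv2.connectedComponentsWithStats(k.astype(np.uint8))
print([(st[i].tolist(),ce[i].round().tolist()) for i in np.argsort(-st[:,4])[1:6]])
E
python3 chk.py w8 150
```

```text
ee_pos: [430.2, 246.8, 164.2]
tool_rot: [2.602, -0.264, 2.256]
force: [0.4, 0.3, -0.2]
ee_pos: [430.2, 246.8, 164.2]
tool_rot: [3.115, -0.595, 1.143]
force: [-0.2, 0.5, 0.3]
ee_pos: [430.2, 246.8, 164.2]
tool_rot: [-2.621, -0.304, 0.006]
force: [-0.7, 0.7, 0.3]
29.475 [430.23756884 246.7773878  164.20325544] [-2.62145981 -0.30355529  0.00644977] [0.25605792 0.31679973 2.25199812 1.25936534 0.45406053 0.60638802]
tool->grip40 [-6.38968172  7.39401791 56.54098807] axis ang 0.987553752074421 toolx -57.198140424339805
[334.3571754  276.37692221]
[368, 351, 24, 27, 236] [380. 362.] [-63.9  37.6  57.7] [[-57.6, 27.7, 57.5], [-52.6, 31.8, 57.4], [-70.0, 47.5, 57.8], [-75.2, 43.5, 57.9]]
[([0, 198, 640, 282, 78577], [321.0, 392.0]), ([312, 0, 138, 90, 7954], [373.0, 35.0]), ([614, 0, 26, 88, 1307], [630.0, 31.0])]
```

```bash
python3 -m inch '[[[-3.2,3.7,10,0,0,0,60],[-3.2,3.7,10,0,0,0,60],[0,0,10,0,0,0,60],[0,0,0,0,0,0,60]]]' | grep -E "pos|rot|^force"; python3 look.py w9; python3 chk.py w9 150
```

```text
ee_pos: [432.9, 255.3, 133.5]
tool_rot: [-2.623, -0.305, 0.011]
force: [0.4, 0.6, -0.8]
30.025 [432.86254023 255.29911844 133.50897616] [-2.6228467  -0.30493731  0.01070664] [0.27602956 0.39774415 2.25301333 1.44010168 0.42640436 0.42118214]
tool->grip40 [ 0.25009668 -0.18356656 26.20159763] axis ang 1.0303480919260464 toolx -56.95725910297486
[321.3181578  288.17900301]
[363, 367, 29, 29, 344] [379. 380.] [-50.7  30.8  27.3] [[-46.8, 20.9, 27.1], [-39.3, 27.1, 27.1], [-54.5, 40.7, 27.4], [-62.4, 34.5, 27.5]]
[([0, 195, 640, 285, 81962], [320.0, 388.0]), ([302, 0, 149, 76, 6640], [360.0, 27.0])]
```

```bash
python3 -m inch '[[[0,0,10,0,0,0,60],[0,0,8,0,0,0,60],[0,0,5,0,0,0,60],[0,0,3,0,0,0,60],[0,0,0,0,0,0,60]]]'
```

```text
time_s: 30.7
ee_pos: [439.8, 268.1, 112.7]
tool_rot: [-2.622, -0.306, 0.01]
force: [-0.5, 0.7, -0.9]
opening: 0.598
gripper_force: 0.0
```

```bash
python3 -m inch '[[[0,0,0,0,0,0,8],[0,0,0,0,0,0,8],[0,0,0,0,0,0,8],[0,0,0,0,0,0,8],[0,0,0,0,0,0,8],[0,0,0,0,0,0,8]]]' 40; python3 -c "
from station import env;s=env.state();print(s['torque'],s['joints'])"
```

```text
time_s: 31.45
ee_pos: [439.8, 267.6, 112.7]
tool_rot: [-2.623, -0.307, 0.01]
force: [-1.9, -6.0, 4.3]
opening: 0.173
gripper_force: 41.9
[-0.57010682  0.08069206 -0.03781457] [0.30230511 0.45831823 2.23740153 1.56684943 0.41028664 0.30904919]
```

```bash
python3 -m inch '[[[0,0,0,0,0,0.9,8],[0,0,0,0,0,0.9,8],[0,0,0,0,0,0.9,8],[0,0,0,0,0,0.9,8],[0,0,0,0,0,0,8]]]'|grep -E "pos|rot|orce|open"; python3 -m inch '[[[0,0,0,0,0,0.9,8],[0,0,0,0,0,0.9,8],[0,0,0,0,0,0.9,8],[0,0,0,0,0,0.9,8],[0,0,0,0,0,0.9,8],[0,0,0,0,0,0.9,8],[0,0,0,0,0,0,8]]]'|grep -E "pos|rot|orce|open"; python3 -c "
from dial import *
s=env.state();M=R.from_euler('xyz',s['tool_rot']).as_matrix();print(s['time_s'],s['torque'],s['joints'][5],np.degrees(np.arctan2(M[:,0]@uy,M[:,0]@ux)))"
```

```text
ee_pos: [439.8, 268.3, 113.2]
tool_rot: [-2.559, -0.141, -0.265]
force: [-2.9, -2.9, 5.9]
opening: 0.177
gripper_force: 42.0
ee_pos: [440.3, 269.2, 113.9]
tool_rot: [-2.553, 0.123, -0.656]
force: [-1.5, 0.8, 8.6]
opening: 0.171
gripper_force: 42.2
32.95 [ 1.00255146 -0.07782622  0.11940235] 1.0954542439790205 -101.97110382772988
```

```bash
python3 -m inch '[[[0,0,0,0,0,0.9,8],[0,0,0,0,0,0.9,8],[0,0,0,0,0,0.9,8],[0,0,0,0,0,0.9,8],[0,0,0,0,0,0.3,8],[0,0,0,0,0,0,8]]]'|grep -E "pos|rot|orce|open"; python3 -c "
from dial import *
s=env.state();M=R.from_euler('xyz',s['tool_rot']).as_matrix();print(s['time_s'],s['torque'],s['joints'][5],np.degrees(np.arctan2(M[:,0]@uy,M[:,0]@ux)))"
python3 -m inch '[[[0,0,0,0,0,0,50],[0,0,0,0,0,0,50],[0,0,0,0,0,0,50],[0,0,-15,0,0,0,50],[0,0,-40,0,0,0,50],[0,0,-40,0,0,0,50],[0,0,-10,0,0,0,50],[0,0,0,0,0,0,50]]]'; python3 look.py w10; python3 -c "
from dial import *
s=np.load('pics/w10.npy',allow_pickle=True).item();c=cam('wrist',s);print(proj(c,np.array([450.5,288.8,79.2])))
for n_ in ('scene','side'): cv2.imwrite(f'pics/{n_}5.png',env.camera(n_)[:,:,::-1])"
```

```text
ee_pos: [441.0, 269.7, 114.4]
tool_rot: [-2.615, 0.304, -0.95]
force: [-0.5, 3.2, 9.6]
opening: 0.179
gripper_force: 42.2
33.7 [ 1.30958803 -0.41242485  0.07297129] 1.4351406361184715 -121.41516526842697
time_s: 34.7
ee_pos: [413.1, 215.4, 200.2]
tool_rot: [-2.618, 0.301, -0.953]
force: [-0.4, -0.0, -0.8]
opening: 0.499
gripper_force: 0.0
34.7 [413.08335345 215.39274514 200.23524557] [-2.61828862  0.30101725 -0.95291627] [0.18166802 0.19985652 2.28151045 1.0834352  0.52637905 1.8591952 ]
[[319.12518824 227.01549378]]
```

Released and backed off. One last enlarged view with the dial (wrist), tray and tin (scene).

```bash
python3 -c "
import cv2,numpy as np
w=cv2.imread('pics/w10.png')[120:340,210:430];s=cv2.imread('pics/scene5.png')[200:350,80:440]
out=np.zeros((600,800,3),np.uint8);out[:440,:440]=cv2.resize(w,None,fx=2,fy=2,interpolation=2);out[:150,440:800]=s
d=cv2.imread('pics/side5.png')[170:400,120:450];out[150:380,440:770]=d
cv2.imwrite('pics/fin.png',out[:445])"
```

```text
(no output)
```

View pics/fin.png

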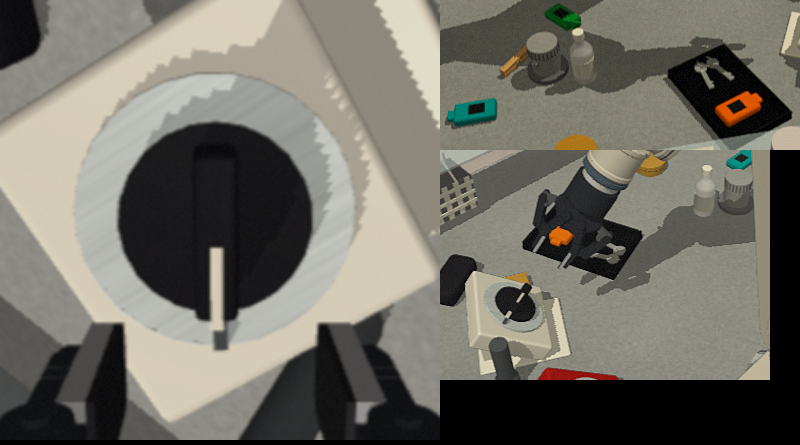

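The pointer nose (217,325) meets the rib (221,340) in the crop; the cover lies flat in the tray beside the keys and the tin, bottle and torch stand as before. Quick numeric check of the residual angle.

Run:
```python
from dial import *
s=np.load("pics/w10.npy",allow_pickle=True).item(); c=cam("wrist",s); F3=np.array([450.5,288.8,79.2]); im=cv2.imread("pics/w10.png").astype(int)
for y in range(272,298,2):
    r=im[y,305:335].max(1); print(y,r.tolist())
a=lambda x,y,h:[(lambda p:(np.degrees(np.arctan2(p@uy,p@ux)).round(1),np.hypot(p@ux,p@uy).round(1)))(onplane(c,[(x,y)],F3+h*n,n)[0]-F3)]
f=lambda x,y:(210+x/2,120+y/2)
print("nose",a(*f(217.5,325),11),"rib",a(*f(221,341),11),"ring c",(onplane(c,[f(215,209)],F3+6*n,n)[0]-F3)@np.c_[ux,uy])
```

```text
272 [27, 24, 23, 20, 24, 26, 25, 26, 26, 50, 131, 190, 211, 213, 210, 185, 121, 45, 23, 25, 22, 21, 20, 17, 20, 24, 25, 26, 36, 40]
274 [76, 58, 39, 24, 25, 25, 25, 25, 25, 50, 131, 190, 210, 212, 209, 185, 121, 46, 25, 24, 23, 22, 19, 30, 77, 102, 122, 148, 164, 169]
276 [184, 173, 124, 49, 24, 25, 26, 26, 25, 49, 131, 189, 209, 211, 210, 185, 120, 45, 25, 26, 23, 21, 20, 51, 123, 169, 184, 187, 187, 188]
278 [183, 180, 147, 87, 40, 26, 25, 26, 24, 49, 130, 189, 209, 212, 209, 184, 120, 45, 26, 24, 24, 23, 43, 109, 165, 185, 187, 187, 186, 187]
280 [185, 187, 186, 177, 153, 132, 116, 103, 102, 114, 152, 192, 210, 211, 211, 201, 149, 72, 62, 79, 97, 117, 131, 147, 171, 184, 186, 186, 186, 185]
282 [189, 187, 185, 182, 181, 182, 183, 181, 184, 197, 210, 211, 211, 212, 211, 207, 170, 102, 98, 130, 142, 144, 143, 146, 164, 180, 186, 187, 187, 188]
284 [182, 182, 182, 182, 185, 185, 184, 183, 185, 197, 209, 207, 204, 205, 205, 201, 170, 114, 100, 129, 142, 143, 146, 164, 181, 187, 187, 188, 188, 188]
286 [182, 183, 184, 185, 184, 184, 184, 184, 184, 186, 182, 143, 94, 83, 84, 83, 78, 73,
[... 230 characters left out ...]
0, 175, 183, 185, 186, 185, 186, 182, 146, 93, 72, 69, 70, 70, 71, 94, 133, 164, 182, 187, 187, 186, 187, 189, 192, 196, 198]
292 [210, 209, 207, 205, 202, 197, 195, 199, 198, 198, 196, 165, 109, 73, 70, 70, 68, 72, 100, 165, 198, 204, 208, 209, 210, 211, 211, 212, 213, 213]
294 [213, 213, 214, 213, 213, 214, 213, 213, 213, 213, 210, 178, 121, 88, 83, 85, 85, 91, 117, 177, 210, 214, 213, 214, 213, 213, 214, 212, 213, 212]
296 [214, 213, 213, 213, 214, 213, 213, 213, 213, 213, 212, 209, 205, 204, 205, 204, 204, 209, 212, 212, 213, 213, 213, 214, 213, 213, 213, 213, 212, 213]
nose [(np.float64(57.9), np.float64(44.0))] rib [(np.float64(59.6), np.float64(51.2))] ring c [-0.6973446  -3.77269955]
```

Nose and rib differ by about 1.5 mm, well within 5 mm. Handing in.

```bash
python3 -c "
from station import env;print(env.close_job())"
```

```text
the job is handed in; nothing more can be done
None
```

The job is handed in at about 35 s of the 72 s; the hand-in returned no verdict. The cover lies flat in the tray beside the keys, the cap is screwed to its stop, and the pointer is about 1.5 mm from the raised mark. The ring and everything else looked undisturbed in the last pictures.

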